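# Pry open the egg keeper and load the steamed eggs

### The arm

A 6-joint arm with a two-finger parallel gripper is mounted at the origin on the work surface. World frame = base frame: x ahead of the robot, y to its left, z up, the work surface at z = 0. Lengths are in m, angles in rad, forces in N, time in s.
With the tool pointing down it reaches from about 0.3 to 0.875 m from the base axis. Payload 6.4 kg.
Tool frame: the origin (TCP) lies midway between the tips of the shut fingers; the grasp point (between the pads) lies 19 mm behind it; z points along the fingers, y is the line along which they close (so a half turn about z gives the same grasp; the last joint's range is limited). The gripper opens to 85 mm and grips with 20 to 120 N. Pads are 22 mm wide; open, the fingers measure 114 mm over their backs; the gripper's body (76 mm by 85 mm) begins 54 mm behind the grasp point. The pads swing forward as they close: fully open they stand 13 mm farther back than shut.
Start: joints at [-1.503, 0.181, 1.607, -0, 1.354, -0.206], TCP at [0.155, -0.554, 0.231] pointing down, gripper open.
Joint ranges: [-2.99, 2.99], [-0.89, 2.07], [0.3, 2.58], [-1.14, 4.28], [0, 2.63], [-3.12, 3.12]. Speed limits (rad/s): [2.57, 2.57, 3.01, 3.14, 3.14, 3.14].

### API

Orientations are given as a unit quaternion [w, x, y, z].
In Python, from bench import * gives the robot as it stands.
- The arm moves only by the tool play_rows, never from a script. Its argument "plan" is a list of rows, each a list of 3 entries, a list of its own where there are three numbers: the finger opening in mm, from 0 to 85.4, then the shift along the tool's x, y, z normalised to -1 to 1, where 1 is 40 cm, then the turn about the tool's z normalised to -1 to 1, where 1 is pi rad. A call has 1 to 10 rows; each row is the pose to reach, as a shift and turn from the pose commanded when the call began, along the tool's axes at that moment, turning the shorter way round; what a row does not reach only later rows make up. A row lasts 1/10 s, in which the tool goes at most 50 mm and 8.59 degrees, less where a joint would pass 70% of its speed; a pose out of reach is approached as far as the arm can. A call with a number of a shift or a turn outside -1 to 1 is refused whole. A call with a gripper value outside its range is refused whole. The fingers move at their own pace and stop on an object; the grip force is fixed at half the most. Time passes only in rows, so rows that repeat a pose let the fingers close. It gives the time, the measured TCP pose, the force, the opening and the grip force at its end, in the units of the state.
- get_obs(): the state, without advancing time (a new reading comes with each control period).
- camera(name): name is "side" or "top" or "wrist"; returns a dict with "image" (480x640x3 uint8, red, green, blue), "range_z" (480x640 float32, m along the optical axis (not along the pixel's ray), 0 where there is no reading), "intrinsics" (3x3 intrinsics, pixels), "rvec" (rotation vector, rad) and "tvec" (3), from world to camera coordinates, as OpenCV has them; the wrist camera has in their place "T_tool_cam" (4x4, takes a point from camera to tool coordinates, whose origin is the TCP and whose axes are the flange's). Camera axes: x right, y down, z forward; pixel columns grow to the right and rows downward; lengths in m; the calibration is good to about 2 mm. A picture is of the moment at which its call begins: read the wrist's pose just before it.
- hand_in(): hands the job in; it is judged then, once.
Trained networks look in a picture, given as the dict that the camera call returned (one of the last four; its "shot" number tells which), for a name from the list of things; names that differ only in an ending like _2 or _b are one class to them, and where a whole thing is asked for, a point or a joint stands for the part that bears it (a point fixed in the world has none). Each returns a list of dicts, best first, with "conf" (0 to 1); they miss things now and then, are a little off and sometimes report something else, mostly with a low value. They report only what shows in the picture. A call takes as long as a camera call. They do not tell look-alikes from the thing itself.
- search_frame(picture, label): "rect" ([centre column, centre row, width, height] in pixels, round what is visible of it).
- masks_of(picture, label): "mask" (480x640 bool, what is visible of it) and "rect" ([centre column, centre row, width, height] in pixels, round what is visible of it).
The state is a dict: "time_s": time; "q": joint angles; "dq": joint speeds; "joint_efforts": joint torques, N m; "eef_pos": TCP position; "eef_rot": TCP orientation; "wrist_force": force on the tool from outside, world axes, zero at the start; "torque": the same for the moment, N m; "opening": opening from 0.0 (shut) to 1.0 (fully open); "grasp_force": force on a finger pad.
Only numpy, scipy, OpenCV 4.12 (cv2) and the standard library are available. Lean on these libraries where they do the work, as an engineer would, in place of code of your own. Each camera call takes 0.05 s, during which the arm holds its last target. There are 200 camera calls.

### The job

The steamed eggs go into the egg keeper to cool. Using the thin blade of the turner, not the fingers, pry up the tab on the keeper's closed lid and swing the lid back until it stands at least upright, then lay the turner flat on the worktop. Move the three eggs one at a time from the steamer tier into the keeper, one egg standing in each pocket, without dropping them; leave the lid open and everything else on the shelf where it is.

Things in the scene. Friction and masses are not known exactly. Their poses are not given: they have to be found in the camera images.
- keeper: Egg keeper, fixed to the worktop: a pale bamboo block 112 mm deep (x), 236 mm wide (y) and 42 mm high with a row of three pockets along y, under a sage-green shell lid. Origin: centre of its underside; its front faces -x, the hinge is along its far (+x) top edge. It may stand on the left or the right of the worktop, the steamer tier on the other side.
- lid (a joint): Angle of the keeper's shell lid: 0 closed, grows as the front rises, 1.57 upright, 1.9 end stop. The hinge is stiff enough to hold the lid anywhere; about 1.5 N at the tab lifts it. Closed, the shell is 112 x 236 mm and 53 mm high above the block; opened, it stands behind the pockets (its hinge is 64 mm behind the pocket centres).
- lid_tab (a point): Middle of the front edge of the lid's white pry tab, on its underside. The tab is 4 mm thick, 110 mm wide along the front and sticks out 14 mm from the block's front face; closed, its underside is 44 mm above the worktop and nothing is below it. 126 mm from the hinge axis. Axes turn with the lid; closed they are the keeper's.
- lid_hinge (a point): Middle of the lid's hinge axis (along the keeper's y), 44 mm above the worktop, 56 mm behind the keeper's centre.
- pocket1 (a point): Centre of the mouth of the left round pocket (seen from the robot) of the egg keeper, level with the block's top face, 42 mm above the worktop; x points to the hinge side, y along the row to the next pocket. Bore 37 mm wide, 30 mm deep, pockets 74 mm apart. A seated egg stands with its widest girth 12 mm above this point.
- pocket2 (a point): Centre of the mouth of the middle round pocket (seen from the robot) of the egg keeper, level with the block's top face, 42 mm above the worktop; x points to the hinge side, y along the row to the next pocket. Bore 37 mm wide, 30 mm deep, pockets 74 mm apart. A seated egg stands with its widest girth 12 mm above this point.
- pocket3 (a point): Centre of the mouth of the right round pocket (seen from the robot) of the egg keeper, level with the block's top face, 42 mm above the worktop; x points to the hinge side, y along the row to the next pocket. Bore 37 mm wide, 30 mm deep, pockets 74 mm apart. A seated egg stands with its widest girth 12 mm above this point.
- steamer: Open round bamboo steamer tier, fixed, 200 mm across, wall 50 mm high and 6 mm thick. Its egg rack floor lies 30 mm above the worktop and has three 34 mm holes, 42 mm from the centre and 73 mm from one another, in which the eggs stand at the start. Origin: centre of its underside.
- egg1: Mid-brown hen's egg standing upright, 57 mm tall and 44 mm across at the widest, about 60 g. Origin on its long axis at the widest girth: 24.5 mm above its bottom end, 32.5 mm below its top; z along the long axis. The three eggs are interchangeable.
- egg2: Light brown hen's egg standing upright, 57 mm tall and 44 mm across at the widest, about 60 g. Origin on its long axis at the widest girth: 24.5 mm above its bottom end, 32.5 mm below its top; z along the long axis. The three eggs are interchangeable.
- egg3: Dark brown hen's egg standing upright, 57 mm tall and 44 mm across at the widest, about 60 g. Origin on its long axis at the widest girth: 24.5 mm above its bottom end, 32.5 mm below its top; z along the long axis. The three eggs are interchangeable.
- turner: Small turner lying flat on the worktop, 200 mm long, 70 g: dark handle 120 mm long, 16 mm wide and 18 mm high, then a thin steel blade 34 mm wide and 2.5 mm thick level with the handle's underside. x points from handle to blade. Origin on the underside of the handle, 125 mm behind the blade's front edge, 75 mm ahead of the handle's end: a good place to grip, close to the centre of mass.
- turner_tip (a point): Middle of the front edge of the turner's blade, at half its thickness.
- soap: Bystander: soap bottle with push pump, 66 mm across, 195 mm tall. Origin at its underside.
- bowl: Bystander: small blue bowl, 96 mm across, 40 mm high. Origin at its underside.
- tin: Bystander: red tin, 70 mm across, 95 mm tall. Origin at its underside.
- salt: Bystander: salt jar, 42 mm across, 65 mm tall, between and behind the keeper and the steamer. Origin at its underside.
Not all that is in view belongs to the job. Leave any pink or purple look-alike of the egg3 alone.

How it is judged:
On the way:
1. the lid has been swung open to about upright (over 1.4 rad) (value of joint lid above 1.4 rad), for 0.2 s.
At the end, for the whole second after the job is handed in: Each of the three pockets holds one egg, within 8 mm of the pocket's axis, standing within 0.5 rad of upright (either end up) with its girth 4 to 18 mm above the block, at rest; the lid stands open beyond 1.4 rad; the turner lies flat (within 0.15 rad) at rest on the worktop (((horizontal distance between egg1 and pocket1 below 0.008 m and z of egg1 in the frame of pocket1 between 0.004 and 0.018 m and angle between the z axis of egg1 and the z axis of pocket1, either way round below 0.5 rad) or (horizontal distance between egg2 and pocket1 below 0.008 m and z of egg2 in the frame of pocket1 between 0.004 and 0.018 m and angle between the z axis of egg2 and the z axis of pocket1, either way round below 0.5 rad) or (horizontal distance between egg3 and pocket1 below 0.008 m and z of egg3 in the frame of pocket1 between 0.004 and 0.018 m and angle between the z axis of egg3 and the z axis of pocket1, either way round below 0.5 rad)) and ((horizontal distance between egg1 and pocket2 below 0.008 m and z of egg1 in the frame of pocket2 between 0.004 and 0.018 m and angle between the z axis of egg1 and the z axis of pocket2, either way round below 0.5 rad) or (horizontal distance between egg2 and pocket2 below 0.008 m and z of egg2 in the frame of pocket2 between 0.004 and 0.018 m and angle between the z axis of egg2 and the z axis of pocket2, either way round below 0.5 rad) or (horizontal distance between egg3 and pocket2 below 0.008 m and z of egg3 in the frame of pocket2 between 0.004 and 0.018 m and angle between the z axis of egg3 and the z axis of pocket2, either way round below 0.5 rad)) and ((horizontal distance between egg1 and pocket3 below 0.008 m and z of egg1 in the frame of pocket3 between 0.004 and 0.018 m and angle between the z axis of egg1 and the z axis of pocket3, either way round below 0.5 rad) or (horizontal distance between egg2 and pocket3 below 0.008 m and z of egg2 in the frame of pocket3 between 0.004 and 0.018 m and angle between the z axis of egg2 and the z axis of pocket3, either way round below 0.5 rad) or (horizontal distance between egg3 and pocket3 below 0.008 m and z of egg3 in the frame of pocket3 between 0.004 and 0.018 m and angle between the z axis of egg3 and the z axis of pocket3, either way round below 0.5 rad)) and linear speed of each of egg1, egg2, egg3, turner below 0.02 m/s and value of joint lid above 1.4 rad and height (world z) of turner below 0.012 m and angle between turner's own z axis and vertical below 0.15 rad); the robot touches nothing.
It fails at once if the lid is opened by hand: fingers or arm press on it (over 0.5 N) before it is open to 1.2 rad (value of joint lid below 1.2 rad and contact force between any of the fingers, the arm and lid above 0.5 N).
It fails at once if an egg is dropped: it falls free faster than 0.8 m/s (from over about 3 cm) ((contact force between egg1 and anything else below 0.01 N and linear speed of egg1 above 0.8 m/s) or (contact force between egg2 and anything else below 0.01 N and linear speed of egg2 above 0.8 m/s) or (contact force between egg3 and anything else below 0.01 N and linear speed of egg3 above 0.8 m/s)).
It fails at once if two eggs are gripped at once ((contact force between the fingers and egg1 above 3 N and contact force between the fingers and egg2 above 3 N) or (contact force between the fingers and egg2 above 3 N and contact force between the fingers and egg3 above 3 N) or (contact force between the fingers and egg1 above 3 N and contact force between the fingers and egg3 above 3 N)).
It fails at once if a bystander is shifted by more than 4 cm (distance of any of soap, bowl, tin, salt from where it was at the start of the episode above 0.04 m).
It also fails if it takes over 72 s, if anything falls off the work surface, if the arm or the gripper's body presses on something with over 40 N, if the wrist force passes 120 N, or if a joint passes its speed limit or range.

## Working session

There is one attempt and no reset: what is moved stays moved. The work goes in short steps, Python scripts to look and compute and a tool call to move; the robot and the scene stay as the last step left them, time stands still between calls to the robot, and variables do not carry over. Pictures are saved under pics/ and viewed, at most 10 in all, crops included, and the job is handed in when it is done.

Besides the shell and the picture viewer there is one more tool, called after "Call:" by a JSON object that holds its "fn" and its "kwargs". play_rows: Moves the arm, as the interface text tells. Its arguments: {"type":"object","properties":{"plan":{"type":"array","items":{"type":"array"}}},"required":["plan"]}

```bash
mkdir -p pics; ls
cat > h.py <<'E'
from bench import *
import numpy as np, cv2
from scipy.spatial.transform import Rotation as R
def Rt(o): q=o["eef_rot"]; return R.from_quat([q[1],q[2],q[3],q[0]]).as_matrix()
def shot(name):
    o=get_obs(); c=camera(name)
    if name=="wrist":
        T=np.eye(4);T[:3,:3]=Rt(o);T[:3,3]=o["eef_pos"]; T=T@np.array(c["T_tool_cam"])
    else:
        A=np.eye(4);A[:3,:3]=cv2.Rodrigues(np.array(c["rvec"],float))[0];A[:3,3]=np.ravel(c["tvec"]);T=np.linalg.inv(A)
    c["Twc"]=T; return c
def cloud(c):
    K=np.array(c["intrinsics"]);z=c["range_z"];v,u=np.mgrid[:480,:640]
    P=np.stack([(u-K[0,2])/K[0,0]*z,(v-K[1,2])/K[1,1]*z,z],-1)
    P=P@c["Twc"][:3,:3].T+c["Twc"][:3,3]; P[z<=0]=np.nan; return P
def save(c,n): cv2.imwrite("pics/"+n,c["image"][...,::-1])
E
python3 - <<'E'
from h import *
o=get_obs();print(o["time_s"],o["eef_pos"],o["eef_rot"],o["opening"]);print(Rt(o).round(3))
for n in("top","side"):
    c=shot(n);save(c,n+"0.png");P=cloud(c);print(n,c["Twc"].round(3).tolist())
    for l in["keeper","lid","lid_tab","steamer","egg1","egg2","egg3","turner","salt","soap","bowl","tin"]:
        for d in masks_of(c,l)[:4]:
            Q=P[d["mask"]];Q=Q[~np.isnan(Q[:,0])]
            if len(Q): print(l,round(d["conf"],2),np.round(d["rect"]),np.median(Q,0).round(3),np.percentile(Q,2,0).round(3),np.percentile(Q,98,0).round(3))
E
```

```text
pics
0.0 [ 0.15543066 -0.55303974  0.23040884] [-8.50993476e-04  9.90645055e-01  1.36461158e-01  5.98236397e-05] 1.0030708615788577
[[ 0.963  0.27  -0.   ]
 [ 0.27  -0.963  0.002]
 [ 0.    -0.002 -1.   ]]
top [[-0.016, -0.999, 0.042, 0.481], [-1.0, 0.015, -0.025, -0.036], [0.024, -0.042, -0.999, 1.197], [0.0, 0.0, 0.0, 1.0]]
keeper 0.77 [386. 226. 100.  54.] [ 0.573 -0.216  0.096] [ 0.511 -0.332 -0.001] [ 0.633 -0.102  0.1  ]
lid 0.81 [386. 228.  95.  52.] [ 0.574 -0.219  0.096] [ 0.514 -0.331  0.046] [ 0.631 -0.106  0.1  ]
lid_tab 0.96 [383. 228. 100.  53.] [ 0.574 -0.219  0.096] [ 0.513 -0.333  0.045] [ 0.632 -0.104  0.1  ]
lid_tab 0.69 [242. 244.  13.  18.] [0.541 0.151 0.065] [0.522 0.135 0.044] [0.56  0.173 0.077]
lid_tab 0.28 [385. 227. 102.  56.] [ 0.573 -0.218  0.096] [ 0.513 -0.333  0.001] [ 0.633 -0.103  0.1  ]
steamer 0.89 [226. 245.  83.  74.] [0.535 0.195 0.028] [ 0.446  0.103 -0.003] [0.628 0.29  0.051]
steamer 0.21 [385. 228.  97.  59.] [ 0.573 -0.218  0.096] [ 0.513 -0.333  0.035] [ 0.632 -0.103  0.1  ]
egg1 0.8 [214. 231.  16.  17.] [0.569 0.218 0.063] [0.55  0.201 0
[... 3556 characters left out ...]
73  0.016 0.064]
salt 0.3 [284. 427.  72.  58.] [0.405 0.362 0.024] [0.356 0.332 0.003] [0.441 0.418 0.04 ]
soap 0.56 [388. 168.  33.  74.] [ 0.5   -0.452  0.085] [ 0.474 -0.666  0.001] [ 0.541 -0.44   0.191]
soap 0.15 [325. 217.  78.  84.] [ 0.556 -0.136  0.078] [ 0.513 -0.326  0.002] [ 0.624 -0.097  0.096]
bowl 0.94 [287. 426.  72.  61.] [0.405 0.362 0.024] [0.356 0.332 0.003] [0.441 0.418 0.04 ]
bowl 0.61 [344. 281.  90.  41.] [ 0.454 -0.014  0.005] [ 0.367 -0.054 -0.002] [0.554 0.006 0.017]
bowl 0.57 [322. 211.  78.  64.] [ 0.557 -0.162  0.093] [ 0.511 -0.324  0.044] [ 0.623 -0.098  0.096]
tin 0.74 [417. 205.  22.  46.] [ 0.388 -0.341  0.056] [ 0.359 -0.458 -0.001] [ 0.425 -0.33   0.093]
```

View pics/top0.png

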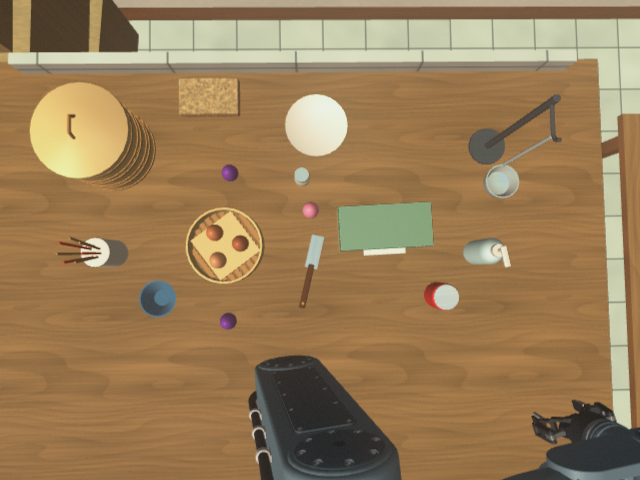

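View pics/side0.png

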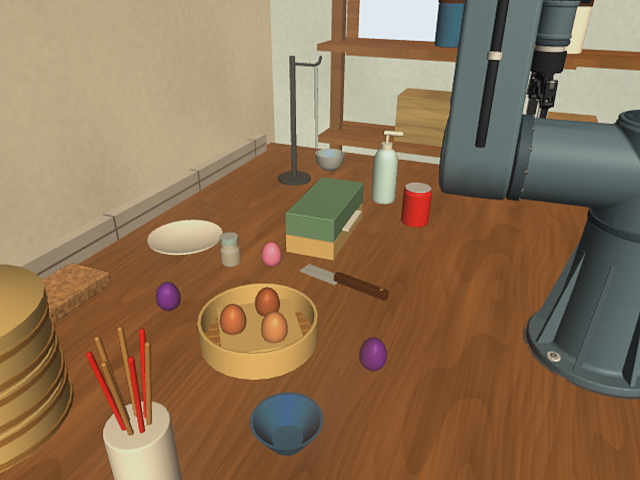

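The top view shows the keeper at (386,228) with its tab facing the robot, the turner at (312,270) and the three brown eggs at (214,231), (240,243) and (218,261). The pink and purple look-alikes are at (310,210), (230,173) and (228,321). The side view agrees. I'll move the wrist camera over the work next.

Call:
{"fn": "play_rows", "kwargs": {"plan": [[60,[0.2,-0.2,-0.1],0.1],[60,[0.98,-0.98,-0.2],0.184],[60,[0.98,-0.98,-0.2],0.184],[60,[0.98,-0.98,-0.2],0.184],[60,[0.98,-0.98,-0.2],0.184],[60,[0.98,-0.98,-0.2],0.184],[60,[0.98,-0.98,-0.2],0.184],[60,[0.98,-0.98,-0.2],0.184],[60,[0.98,-0.98,-0.2],0.184],[60,[0.98,-0.98,-0.2],0.184]]}}

```text
time_s: 2.3
eef_pos: [0.3978, -0.1213, 0.3044]
eef_rot: [0.0, 0.988, -0.152, 0.001]
wrist_force: [0.7, -0.9, 1.4]
opening: 0.702
grasp_force: 0.0
```

Call:
{"fn": "play_rows", "kwargs": {"plan": [[60,[0,0,0],0],[60,[0,0,0],0],[60,[0,0,0],0]]}}

```text
time_s: 2.6
eef_pos: [0.3967, -0.1239, 0.3035]
eef_rot: [0.0, 0.988, -0.152, -0.0]
wrist_force: [0.5, -0.2, 0.6]
opening: 0.706
grasp_force: 0.0
```

Run:
```python
from h import *
o=get_obs();print(o["time_s"],o["eef_pos"],Rt(o).round(3).tolist(),o["opening"])
c=shot("wrist");save(c,"w1.png");P=cloud(c);print(np.array(c["T_tool_cam"]).round(3).tolist(),c["intrinsics"])
for l in["turner","lid","steamer"]:
  for d in masks_of(c,l)[:2]:
    Q=P[d["mask"]];Q=Q[~np.isnan(Q[:,0])]; print(l,d["conf"],d["rect"],np.percentile(Q,[2,50,98],0).round(4).tolist())
c2=shot("top"); np.savez("w1.npz",P=P,I=c["image"],P2=cloud(c2),I2=c2["image"]); save(c2,"top1.png")
```

```text
2.6 [ 0.39673763 -0.12389659  0.30347199] [[0.954, -0.3, -0.001], [-0.3, -0.954, -0.0], [-0.0, 0.0, -1.0]] 0.7057048525832832
[[0.0, -0.964, -0.266, 0.067], [1.0, 0.0, 0.0, 0.001], [-0.0, -0.266, 0.964, -0.142], [0.0, 0.0, 0.0, 1.0]] [[357.516138     0.         325.17206277]
 [  0.         357.516138   239.02774755]
 [  0.           0.           1.        ]]
turner 0.71 [227.6, 165.2, 41.2, 171.9] [[0.3705, -0.0607, 0.0], [0.4894, -0.0315, 0.0026], [0.5555, -0.0025, 0.0184]]
lid 0.56 [371.2, 50.4, 286.4, 100.7] [[0.507, -0.3138, 0.0465], [0.5341, -0.1847, 0.0961], [0.5833, -0.107, 0.098]]
steamer 0.61 [62.1, 165.9, 121.7, 188.5] [[0.4401, 0.0972, 0.002], [0.5161, 0.1558, 0.029], [0.6154, 0.2584, 0.0498]]
```

View pics/w1.png

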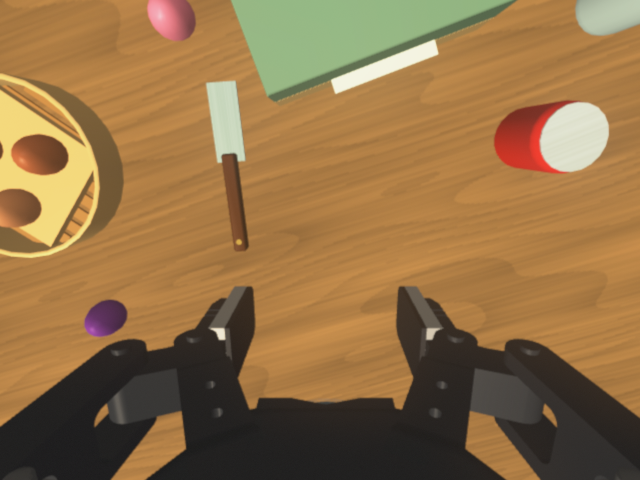

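The wrist view shows the turner from (222,82) at the blade tip to (240,250) at the handle end, the white tab at (385,68) and the lid above it. Now I'll fit their exact poses.

Run:
```python
from h import *
D=np.load("w1.npz")
P,I=D["P"],D["I"].astype(int);hsv=cv2.cvtColor(D["I"],cv2.COLOR_RGB2HSV)
v,u=np.mgrid[:480,:640]
box=(u>200)&(u<255)&(v>70)&(v<260)
hd=box&(P[...,2]>.011)&(P[...,2]<.03); Q=P[hd]
print("handle",len(Q),cv2.minAreaRect((Q[:,:2]*1000).astype(np.float32)),np.median(Q[:,2]))
bl=box&(v<165)&(hsv[...,1]<60)&(P[...,2]<.01);Q=P[bl];print("blade",len(Q),cv2.minAreaRect((Q[:,:2]*1000).astype(np.float32)),np.median(Q[:,2]))
r=np.array(cv2.boxPoints(cv2.minAreaRect((Q[:,:2]*1000).astype(np.float32))));print(r.round(1).tolist())
tb=(u>300)&(u<460)&(v<110)&(hsv[...,1]<40)&(hsv[...,2]>170);Q=P[tb];Q=Q[~np.isnan(Q[:,0])];print("tab w",len(Q),cv2.minAreaRect((Q[:,:2]*1000).astype(np.float32)),np.median(Q[:,2]))
P2=D["P2"];h2=cv2.cvtColor(D["I2"],cv2.COLOR_RGB2HSV)
for m,n in(((P2[...,2]>.085)&(P2[...,2]<.105)&(h2[...,0]>45)&(h2[...,0]<85)&(P2[...,0]>.48),"lidtop"),):
  Q=P2[m];r=cv2.minAreaRect((Q[:,:2]*1000).astype(np.float32));print(n,len(Q),r,np.median(Q[:,2]),cv2.boxPoints(r).round(1).tolist())
v,u=np.mgrid[:480,:640];tb=(u>355)&(u<412)&(v>244)&(v<260)&(h2[...,1]<40)&(h2[...,2]>170);Q=P2[tb];print("tab top",len(Q),cv2.minAreaRect((Q[:,:2]*1000).astype(np.float32)),np.median(Q,0))
m=(P[...,2]>.085)&(P[...,2]<.105)&(hsv[...,0]>45)&(hsv[...,0]<85);Q=P[m];
# front edge line of lid top from wrist
A=np.array([ (y,Q[abs(Q[:,1]-y)<.003][:,0].min()) for y in np.arange(-.29,-.11,.02)]);print(np.polyfit(A[:,0],A[:,1],1),A[:,1].round(4),np.nanmax(Q[:,1]))
```

```text
handle 1339 ((421.9375305175781, -17.17222785949707), (16.638071060180664, 119.81158447265625), 76.45630645751953) 0.016999493405932598
blade 2194 ((515.1249389648438, -39.267791748046875), (35.21074676513672, 90.47537994384766), 76.09651947021484) 0.0018259759755914484
[[467.0, -45.5], [554.7999877929688, -67.19999694824219], [563.2999877929688, -33.0], [475.3999938964844, -11.300000190734863]]
tab w 1546 ((511.4452819824219, -223.76095581054688), (13.555763244628906, 109.29046630859375), 2.271635055541992) 0.04744421000018209
lidtop 4035 ((567.2304077148438, -341.88671875), (226.13279724121094, 482.6207580566406), 13.723931312561035) 0.09600978364484192 [[400.1000061035156, -134.3000030517578], [514.5999755859375, -603.0999755859375], [734.2999877929688, -549.5], [619.7999877929688, -80.5999984741211]]
tab top 201 ((514.3054809570312, -221.91798400878906), (12.824329376220703, 107.25965881347656), 2.4199326038360596) [nan nan nan]
[-0.03773392  0.50946118] [0.5204 0.5197 0.5189 0.5179 0.5174 0.5167 0.5158 0.5151 0.5145] -0.10337442606316125
```

Call:
{"fn": "play_rows", "kwargs": {"plan": [[50,[0.0475,-0.278,0.2],-0.0208],[50,[0.0475,-0.278,0.4],-0.0208],[50,[0.0475,-0.278,0.5],-0.0208],[50,[0.0475,-0.278,0.6],-0.0208],[50,[0.0475,-0.278,0.66],-0.0208],[50,[0.0475,-0.278,0.66],-0.0208],[50,[0.0475,-0.278,0.66],-0.0208],[50,[0.0475,-0.278,0.66],-0.0208]]}}

```text
time_s: 3.65
eef_pos: [0.448, -0.0232, 0.0394]
eef_rot: [-0.0, 0.993, -0.12, -0.001]
wrist_force: [1.1, -0.0, -0.2]
opening: 0.586
grasp_force: 0.0
```

Run:
```python
from h import *
o=get_obs();print(o["time_s"],o["eef_pos"],Rt(o).round(4).tolist(),o["opening"])
t=np.array([.4482,-.0236,.003])
print("tool shift/0.4",(Rt(o).T@(t-o["eef_pos"])/.4).round(4))
c=shot("wrist");save(c,"w2.png")
```

```text
3.65 [ 0.4480034  -0.02316792  0.03944293] [[0.9714, -0.2373, -0.0026], [-0.2373, -0.9714, 0.0007], [-0.0027, -0.0001, -1.0]] 0.5860187479656257
tool shift/0.4 [0.001  0.0009 0.0911]
```

View pics/w2.png

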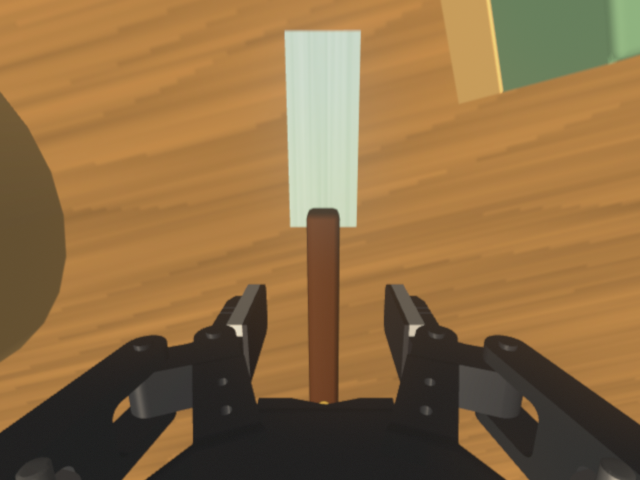

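The handle at (322,300) lies centred between the pads. I'll descend and grip.

Call:
{"fn": "play_rows", "kwargs": {"plan": [[40,[0.001,0.001,0.05],0],[30,[0.001,0.001,0.09],0],[0,[0.001,0.001,0.09],0],[0,[0.001,0.001,0.09],0],[0,[0.001,0.001,0.09],0],[0,[0.001,0.001,0.09],0],[0,[0.001,0.001,0.09],0],[0,[0.001,0.001,0.05],0],[0,[0.001,0.001,-0.05],0],[0,[0.001,0.001,-0.05],0]]}}

```text
time_s: 4.7
eef_pos: [0.453, -0.0244, 0.0648]
eef_rot: [0.001, 0.993, -0.119, 0.005]
wrist_force: [1.2, 1.0, -0.9]
opening: 0.166
grasp_force: 61.7
```

```bash
cat > tip.py <<'E'
from h import *
def look(nm=None):
    o=get_obs();T=Rt(o);p=np.array(o["eef_pos"]);c=shot("wrist")
    if nm: save(c,nm)
    P=cloud(c);h=cv2.cvtColor(c["image"],cv2.COLOR_RGB2HSV);L=(P-p)@T  # tool coords
    x,y,z=L[...,0],L[...,1],L[...,2]
    m=(abs(y)<.03)&(x>.03)&(x<.14)&(abs(z)<.025)&(h[...,1]<70)
    Q=L[m]; 
    if len(Q)>50:
        a=np.polyfit(Q[:,0],Q[:,2],1);print("blade n",len(Q),"xmax",Q[:,0].max().round(4),"y med",np.median(Q[:,1]).round(4),"z slope/at .11",a[0].round(4),np.polyval(a,.11).round(4), "yslope",np.polyfit(Q[:,0],Q[:,1],1)[0].round(4))
    print(o["time_s"],p.round(4),T.round(4).tolist(),o["opening"],o["grasp_force"],o["wrist_force"])
    return c,P,o,T,p
E
python3 -c "
from tip import *
look('w3.png')"
```

```text
blade n 18912 xmax 0.1117 y med 0.0011 z slope/at .11 0.0027 0.0044 yslope -0.0004
4.7 [ 0.453  -0.0244  0.0648] [[0.9716, -0.2364, 0.0094], [-0.2364, -0.9717, -0.003], [0.0098, 0.0007, -1.0]] 0.1664413533639578 61.657161712646484 [ 1.17049748  1.01632663 -0.93186417]
```

Call:
{"fn": "play_rows", "kwargs": {"plan": [[0,[-0.12,0.0,0],0],[0,[-0.22,0.1,0],-0.04],[0,[-0.22,0.2,0],-0.0883],[0,[-0.22,0.32,0],-0.0883],[0,[-0.22,0.43,0],-0.0883],[0,[-0.22,0.52,0.03],-0.0883],[0,[-0.16,0.555,0.062],-0.0883],[0,[-0.11,0.555,0.062],-0.0883],[0,[-0.11,0.555,0.062],-0.0883],[0,[-0.11,0.555,0.062],-0.0883]]}}

```text
time_s: 5.75
eef_pos: [0.353, -0.2277, 0.0344]
eef_rot: [-0.001, 1.0, 0.02, -0.001]
wrist_force: [-0.2, 0.9, -0.6]
opening: 0.168
grasp_force: 61.6
```

```bash
python3 -c "
from tip import *
c,P,o,T,p=look('w4.png')
h=cv2.cvtColor(c['image'],cv2.COLOR_RGB2HSV)
m=(P[...,0]>.48)&(P[...,0]<.54)&(P[...,2]>.04)&(P[...,2]<.056)&(h[...,1]<60)&(h[...,2]>150)
Q=P[m];print(len(Q));r=cv2.minAreaRect((Q[:,:2]*1000).astype(np.float32));print('tab',r,np.median(Q[:,2]))
"
```

```text
blade n 18866 xmax 0.1111 y med 0.0006 z slope/at .11 0.0032 0.0044 yslope 0.0002
5.75 [ 0.353  -0.2277  0.0344] [[0.9992, 0.0393, -0.0013], [0.0393, -0.9992, 0.0013], [-0.0012, -0.0013, -1.0]] 0.16838196396264016 61.63047552108765 [-0.22523896  0.88575953 -0.61717052]
0
tab ((0.0, 0.0), (0.0, 0.0), 0.0) nan
  return _methods._mean(a, axis=axis, dtype=dtype,
  ret = ret.dtype.type(ret / rcount)
```

View pics/w4.png

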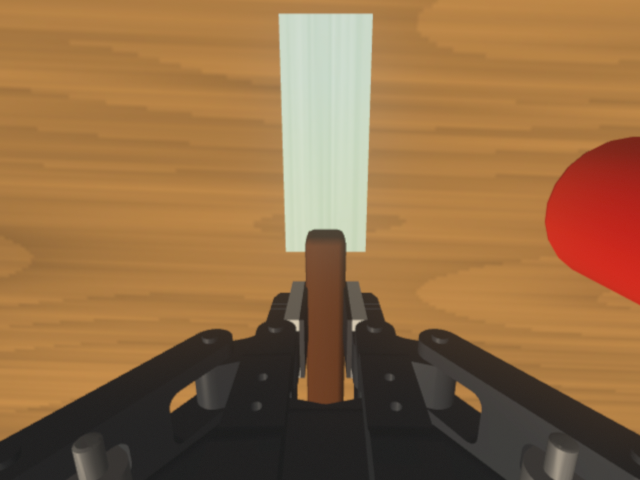

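The blade is straight in the grip and spans (279-372, 14). The tab lies just out of view ahead. I'll insert it and start to lift.

Call:
{"fn": "play_rows", "kwargs": {"plan": [[0,[0.05,0,0],0],[0,[0.1,0,0],0],[0,[0.12,0,0],0],[0,[0.12,0,0],0],[0,[0.12,0,-0.02],0],[0,[0.12,0,-0.035],0],[0,[0.121,0,-0.065],0],[0,[0.126,0,-0.094],0],[0,[0.133,0,-0.123],0],[0,[0.133,0,-0.123],0]]}}

```text
time_s: 6.8
eef_pos: [0.4082, -0.2276, 0.0864]
eef_rot: [0.001, 1.0, 0.019, 0.002]
wrist_force: [0.3, -0.5, -1.0]
opening: 0.167
grasp_force: 61.6
```

```bash
python3 -c "
from tip import *
c,P,o,T,p=look()
c=shot('side');cv2.imwrite('pics/s5.png',cv2.resize(c['image'][100:340,220:540,::-1],(800,600)))
"
```

```text
blade n 22815 xmax 0.1148 y med 0.0006 z slope/at .11 -0.0519 0.0016 yslope -0.0084
6.8 [ 0.4082 -0.2276  0.0864] [[0.9992, 0.0386, 0.0031], [0.0386, -0.9992, -0.0029], [0.003, 0.003, -1.0]] 0.1667641414880428 61.61673188209534 [ 0.3434612  -0.47499665 -0.95579201]
```

View pics/s5.png

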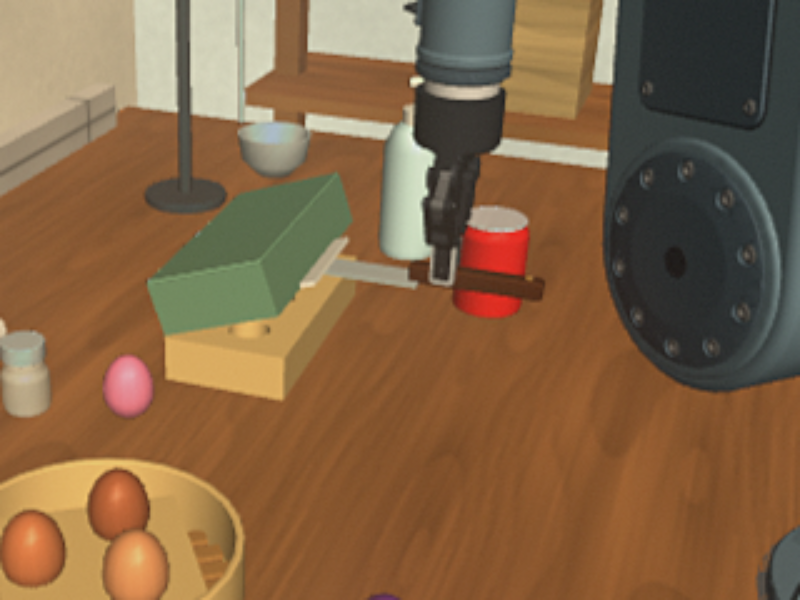

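The side view shows the lid up about 0.3 rad at (250,250), with the blade at (375,270) under the tab. I'll carry on along the arc.

Call:
{"fn": "play_rows", "kwargs": {"plan": [[0,[0.0075,0,-0.021],0],[0,[0.016,0,-0.041],0],[0,[0.027,0,-0.061],0],[0,[0.039,0,-0.08],0],[0,[0.052,0,-0.098],0],[0,[0.0665,0,-0.115],0],[0,[0.082,0,-0.131],0],[0,[0.099,0,-0.145],0],[0,[0.117,0,-0.158],0],[0,[0.136,0,-0.17],0]]}}

```text
time_s: 7.9
eef_pos: [0.4618, -0.2244, 0.1525]
eef_rot: [0.0, 1.0, 0.019, 0.0]
wrist_force: [-0.7, -0.0, -1.5]
opening: 0.164
grasp_force: 61.5
```

```bash
python3 -c "
from tip import *
c,P,o,T,p=look()
c=shot('side');cv2.imwrite('pics/s6.png',cv2.resize(c['image'][60:300,220:540,::-1],(600,450)))
"
```

```text
blade n 21668 xmax 0.1163 y med 0.0006 z slope/at .11 -0.0367 0.0027 yslope -0.0064
7.9 [ 0.4618 -0.2244  0.1525] [[0.9993, 0.0384, 0.0001], [0.0384, -0.9993, -0.0001], [0.0001, 0.0001, -1.0]] 0.1637893586494337 61.488518714904785 [-0.70602094 -0.04942423 -1.48373765]
```

View pics/s6.png

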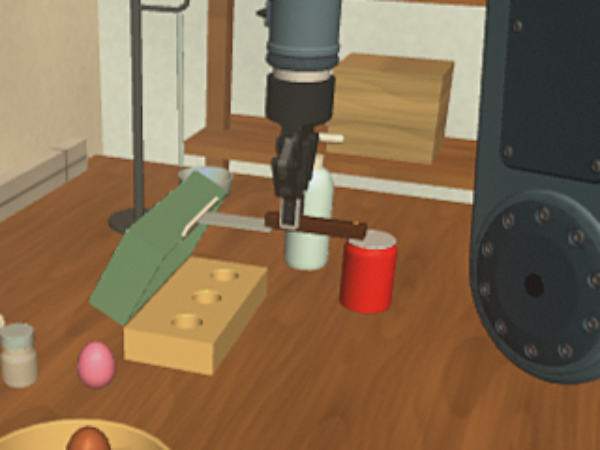

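The lid at (155,250) is at about 1 rad and the pockets at (187,322), (206,297) and (224,275) are visible. Next I'll finish the swing.

Call:
{"fn": "play_rows", "kwargs": {"plan": [[0,[0.02,0,-0.0105],0],[0,[0.04,0,-0.019],0],[0,[0.0615,0,-0.027],0],[0,[0.083,0,-0.032],0],[0,[0.105,0,-0.0365],0],[0,[0.127,0,-0.039],0],[0,[0.149,0,-0.0395],0],[0,[0.172,0,-0.039],0],[0,[0.21,0,-0.033],0],[0,[0.21,0,-0.033],0]]}}

```text
time_s: 9.0
eef_pos: [0.5466, -0.221, 0.1651]
eef_rot: [0.0, 1.0, 0.02, 0.0]
wrist_force: [-0.0, -0.2, -0.9]
opening: 0.172
grasp_force: 61.6
```

Call:
{"fn": "play_rows", "kwargs": {"plan": [[0,[0,0,0],0],[0,[0,0,0],0],[0,[-0.1,0,0],0],[0,[-0.2,0,0],0],[0,[-0.32,0,0],0],[0,[-0.42,0,0],0],[0,[-0.42,0,0],0]]}}

```text
time_s: 9.7
eef_pos: [0.373, -0.2265, 0.1645]
eef_rot: [-0.001, 1.0, 0.018, -0.001]
wrist_force: [0.3, 0.4, -0.1]
opening: 0.163
grasp_force: 61.6
```

```bash
python3 -c "
from tip import *
c,P,o,T,p=look()
for n in('top','side'):
  c=shot(n);P=cloud(c);h=cv2.cvtColor(c['image'],cv2.COLOR_RGB2HSV)
  m=(h[...,0]>45)&(h[...,0]<85)&(h[...,1]>40)&(P[...,0]>.45)&(P[...,0]<.8)&(P[...,1]<-.09)&(P[...,1]>-.35)&(P[...,2]>.03)
  Q=P[m];print(n,len(Q),np.percentile(Q,[2,50,98],0).round(3).tolist())
  w=(P[...,0]>.55)&(P[...,0]<.75)&(P[...,1]<-.15)&(P[...,1]>-.3)&(P[...,2]>.14)&(h[...,1]<40);print('tab',np.median(P[w],0) if w.any() else 0,w.sum())
cv2.imwrite('pics/s7.png',cv2.resize(c['image'][60:300,220:540,::-1],(600,450)))
"
```

```text
blade n 18877 xmax 0.1113 y med 0.0009 z slope/at .11 0.0032 0.0044 yslope 0.0005
9.7 [ 0.373  -0.2265  0.1645] [[0.9994, 0.0359, -0.0026], [0.0359, -0.9994, 0.0013], [-0.0025, -0.0014, -1.0]] 0.16313554602011468 61.61449313163757 [ 0.2694271   0.4158287  -0.11261731]
top 2853 [[0.635, -0.328, 0.036], [0.672, -0.214, 0.141], [0.707, -0.102, 0.152]]
tab 0 0
side 2282 [[0.632, -0.332, 0.04], [0.672, -0.184, 0.091], [0.701, -0.094, 0.149]]
tab 0 0
```

View pics/s7.png

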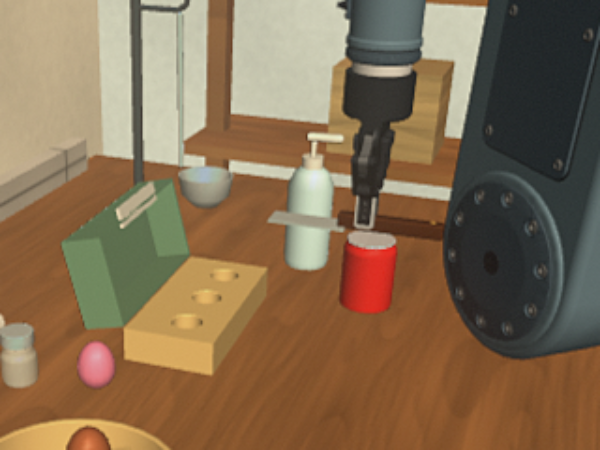

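The lid stands past upright at (125,255), about 1.75 rad, and the turner is clear of it. Next I'll lay it down.

Call:
{"fn": "play_rows", "kwargs": {"plan": [[0,[0.05,-0.12,0],0],[0,[0.1,-0.24,0],0],[0,[0.15,-0.36,0],0],[0,[0.168,-0.482,0.05],0],[0,[0.168,-0.482,0.15],0],[0,[0.168,-0.482,0.25],0],[0,[0.168,-0.482,0.33],0],[0,[0.168,-0.482,0.37],0],[0,[0.168,-0.482,0.37],0],[0,[0.168,-0.482,0.37],0]]}}

```text
time_s: 10.85
eef_pos: [0.4378, -0.0322, 0.0175]
eef_rot: [-0.0, 1.0, 0.02, 0.0]
wrist_force: [-0.3, -0.2, -1.1]
opening: 0.166
grasp_force: 61.6
```

Call:
{"fn": "play_rows", "kwargs": {"plan": [[0,[0,0,0.018],0],[0,[0,0,0.024],0],[0,[0,0,0.026],0],[0,[0,0,0.026],0]]}}

```text
time_s: 11.25
eef_pos: [0.4372, -0.0325, 0.0072]
eef_rot: [0.0, 1.0, 0.019, 0.0]
wrist_force: [-0.5, -0.4, 0.1]
opening: 0.164
grasp_force: 61.6
```

Call:
{"fn": "play_rows", "kwargs": {"plan": [[50,[0,0,0.001],0],[50,[0,0,0.001],0],[50,[0,0,0.001],0],[50,[0,0,-0.1],0],[60,[0,0,-0.22],0],[60,[0,0,-0.34],0],[60,[0.05,-0.1,-0.46],0],[60,[0.05,-0.2,-0.55],0],[60,[0.05,-0.33,-0.6],0],[60,[0.05,-0.4,-0.6],0]]}}

```text
time_s: 12.25
eef_pos: [0.4521, 0.1294, 0.2502]
eef_rot: [0.0, 1.0, 0.018, 0.003]
wrist_force: [0.3, 0.3, -0.2]
opening: 0.703
grasp_force: 0.0
```

Call:
{"fn": "play_rows", "kwargs": {"plan": [[60,[0,0,0],0],[60,[0,0,0],0]]}}

```text
time_s: 12.45
eef_pos: [0.4504, 0.1292, 0.247]
eef_rot: [0.0, 1.0, 0.021, 0.0]
wrist_force: [-0.0, -0.0, -0.7]
opening: 0.705
grasp_force: 0.0
```

```bash
cat > eggs.py <<'E'
from h import *
def eggs():
    o=get_obs()
    print(o["time_s"],np.round(o["eef_pos"],4),Rt(o).round(4).tolist(),o["opening"])
    for n in("wrist","top","side"):
        c=shot(n);P=cloud(c);h=cv2.cvtColor(c["image"],cv2.COLOR_RGB2HSV)
        if n=="wrist": save(c,"we%d.png"%(o["time_s"]*10))
        seen=[]
        for d in masks_of(c,"egg1"):
            Q=P[d["mask"]&(h[...,0]<20)];Q=Q[~np.isnan(Q[:,0])]
            if d["conf"]<.3 or len(Q)<60: continue
            hi=np.percentile(Q[:,2],95); 
            # ellipsoid upper-part fit: semi-axes 22 radial, 32.5 above girth
            from scipy.optimize import least_squares
            Q=Q[(Q[:,2]>hi-.025)]
            f=lambda p:np.sqrt(((Q[:,0]-p[0])/.022)**2+((Q[:,1]-p[1])/.022)**2+((Q[:,2]-p[2])/.0325)**2)-1
            s=least_squares(f,[*np.median(Q[:,:2],0),hi-.0325],loss="soft_l1",f_scale=.05)
            print(n,round(d["conf"],2),np.round(d["rect"]).tolist(),"fit",s.x.round(4),"rms",np.sqrt(np.mean(s.fun**2)).round(3),"top",hi.round(4))
if __name__=="__main__": eggs()
E
python3 - <<'E'
from eggs import *
eggs()
c=shot("top");P=cloud(c);h=cv2.cvtColor(c["image"],cv2.COLOR_RGB2HSV)
c2=shot("side");P2=cloud(c2);h2=cv2.cvtColor(c2["image"],cv2.COLOR_RGB2HSV)
# pockets: block top face points & bore points
for n,P in(("top",P),("side",P2)):
    m=(P[...,0]>.5)&(P[...,0]<.635)&(P[...,1]<-.09)&(P[...,1]>-.35)&(abs(P[...,2]-.041)<.004)
    Q=P[m];r=cv2.minAreaRect((Q[:,:2]*1000).astype(np.float32));print(n,len(Q),r,np.median(Q[:,2]))
    lo=(P[...,0]>.54)&(P[...,0]<.61)&(P[...,1]<-.11)&(P[...,1]>-.32)&(P[...,2]<.03)&(P[...,2]>.004)
    k,lab,st,ce=cv2.connectedComponentsWithStats(lo.astype(np.uint8))
    for i in range(1,k):
        if st[i,4]>15: print(n,"bore",st[i,4],np.mean(P[lab==i],0).round(4))
m=(P[...,0]>.35)&(P[...,0]<.58)&(abs(P[...,1]+.03)<.04)&(P[...,2]>.011)&(P[...,2]<.03);print("turner handle z",np.median(P2[m][:,2]),cv2.minAreaRect((P2[m][:,:2]*1000).astype(np.float32)))
E
```

```text
12.45 [0.4504 0.1292 0.247 ] [[0.9991, 0.0419, 0.0004], [0.0419, -0.9991, -0.0004], [0.0004, 0.0004, -1.0]] 0.7054147174423723
wrist 0.95 [235.0, 161.0, 48.0, 47.0] fit [0.4954 0.2134 0.0425] rms 0.019 top 0.0746
wrist 0.9 [271.0, 310.0, 33.0, 41.0] fit [0.3346 0.1917 0.0241] rms 0.008 top 0.0474
wrist 0.74 [301.0, 115.0, 47.0, 48.0] fit [0.5386 0.1546 0.0426] rms 0.018 top 0.0747
wrist 0.73 [510.0, 26.0, 56.0, 52.0] fit [ 0.6266 -0.0306  0.0237] rms 0.011 top 0.0501
wrist 0.72 [595.0, 80.0, 90.0, 159.0] fit [ 0.5695 -0.1215  0.0283] rms 0.872 top 0.0403
top 0.77 [216.0, 230.0, 15.0, 15.0] fit [0.571  0.2226 0.0424] rms 0.051 top 0.0758
top 0.48 [241.0, 243.0, 10.0, 14.0] fit [0.5418 0.156  0.042 ] rms 0.049 top 0.0745
top 0.43 [441.0, 296.0, 37.0, 31.0] fit [ 0.3996 -0.3571  0.0816] rms 0.333 top 0.093
side 0.81 [274.0, 327.0, 29.0, 33.0] fit [0.4964 0.2159 0.0417] rms 0.042 top 0.073
side 0.78 [269.0, 302.0, 28.0, 24.0] fit [0.5395 0.1574 0.0417] rms 0.157 top 0.0726
side 0.65 [236.0, 319.0, 24.0, 31.0] fit [0.5689 0.2237 0.042 ] rms 0.043 top 0.0728
side 0.56 [307.0, 209.0, 109.0, 103.0] fit [ 0.5687 -0.1823  0.0375] rms 2.934 top 0.0414
top 3049 ((580.1690673828125, -220.26895141601562), (117.33063507080078, 237.2869110107422), 2.283815860748291) 0.04100255222424143
top bore 137 [ 0.5743 -0.2991  0.013 ]
top bore 144 [ 0.5682 -0.1484  0.0119]
top bore 139 [ 0.5716 -0.2235  0.0124]
side 1890 ((575.3722534179688, -217.41319274902344), (120.85952758789062, 245.47938537597656), 0.8018376231193542) 0.03980466953350331
side bore 21 [ 0.5764 -0.3075  0.0275]
side bore 27 [ 0.5732 -0.2341  0.0268]
side bore 38 [ 0.5698 -0.1607  0.0261]
turner handle z 0.015414666626612783 ((408.59857177734375, -29.964309692382812), (116.95403289794922, 18.78830337524414), 1.6428208351135254)
```

Call:
{"fn": "play_rows", "kwargs": {"plan": [[56,[0.06,-0.1,0.1],0],[56,[0.123,-0.208,0.2],0],[56,[0.123,-0.208,0.3],0],[56,[0.123,-0.208,0.38],0],[56,[0.123,-0.208,0.38],0],[56,[0.123,-0.208,0.42],0],[56,[0.123,-0.208,0.48],0],[56,[0.123,-0.208,0.52],0],[56,[0.123,-0.208,0.54],0],[56,[0.123,-0.208,0.54],0]]}}

```text
time_s: 13.85
eef_pos: [0.4971, 0.2129, 0.0316]
eef_rot: [0.0, 1.0, 0.019, -0.0]
wrist_force: [-0.7, 0.4, 0.9]
opening: 0.651
grasp_force: 0.0
```

Call:
{"fn": "play_rows", "kwargs": {"plan": [[40,[0,0,0],0],[20,[0,0,0],0],[20,[0,0,0],0],[20,[0,0,0],0],[20,[0,0,0],0],[20,[0,0,-0.03],0],[20,[0,0,-0.08],0],[20,[0,0,-0.16],0],[20,[0,0,-0.26],0],[20,[0,0,-0.3],0]]}}

```text
time_s: 14.85
eef_pos: [0.4988, 0.2134, 0.1558]
eef_rot: [-0.0, 1.0, 0.019, 0.003]
wrist_force: [-0.2, -0.3, -0.6]
opening: 0.482
grasp_force: 60.7
```

```bash
python3 -c "
from h import *
o=get_obs();c=shot('wrist');save(c,'w8.png');print(o['time_s'],np.round(o['eef_pos'],4),Rt(o).round(4).tolist())"
```

```text
14.85 [0.4988 0.2134 0.1558] [[0.9992, 0.0386, 0.0062], [0.0386, -0.9993, 0.0005], [0.0062, -0.0002, -1.0]]
```

View pics/w8.png

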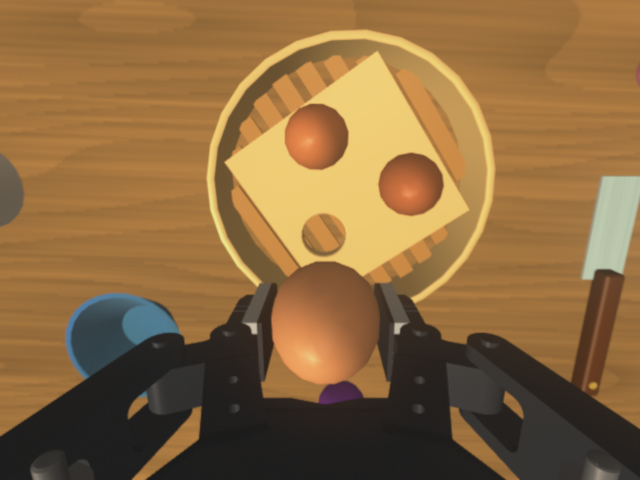

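The egg is held upright and centred at (325,320). The remaining eggs are at (317,137) and (411,184), with the empty hole at (323,234). Next, to the keeper.

Call:
{"fn": "play_rows", "kwargs": {"plan": [[20,[-0.02,0.08,-0.06],0],[20,[-0.05,0.19,-0.1],0],[20,[-0.09,0.31,-0.1],0],[20,[-0.12,0.43,-0.1],0],[20,[-0.15,0.55,-0.1],0],[20,[-0.17,0.67,-0.1],0],[20,[-0.18,0.78,-0.1],0],[20,[-0.18,0.86,-0.1],0],[20,[-0.18,0.9,-0.1],0],[20,[-0.18,0.9,-0.1],0]]}}

```text
time_s: 15.9
eef_pos: [0.4383, -0.1508, 0.1907]
eef_rot: [0.0, 1.0, 0.018, -0.0]
wrist_force: [0.6, 0.5, -0.6]
opening: 0.48
grasp_force: 60.9
```

Call:
{"fn": "play_rows", "kwargs": {"plan": [[20,[0,0,0],0],[20,[0,0,0],0]]}}

```text
time_s: 16.1
eef_pos: [0.4385, -0.1478, 0.1906]
eef_rot: [-0.0, 1.0, 0.02, -0.0]
wrist_force: [-0.3, 1.3, -1.0]
opening: 0.483
grasp_force: 60.9
```

```bash
cat > pk.py <<'E'
from h import *
def pockets(nm):
    o=get_obs();c=shot("wrist");save(c,nm);P=cloud(c);h=cv2.cvtColor(c["image"],cv2.COLOR_RGB2HSV)
    print(o["time_s"],np.round(o["eef_pos"],4),Rt(o).round(4).tolist(),o["opening"])
    K=np.array(c["intrinsics"]);T=c["Twc"]
    top=(P[...,0]>.515)&(P[...,0]<.615)&(P[...,1]<-.1)&(P[...,1]>-.345)&(abs(P[...,2]-.0415)<.005)
    print("top z",np.median(P[top][:,2]),top.sum())
    # project every pixel ray to plane z=.042, find holes (depth below)
    v,u=np.mgrid[:480,:640];d=np.stack([(u-K[0,2])/K[0,0],(v-K[1,2])/K[1,1],np.ones_like(u)],-1)@T[:3,:3].T
    s=(.0415-T[2,3])/d[...,2];X=T[:3,3]+d*s[...,None]
    hole=(P[...,2]<.037)&(X[...,0]>.535)&(X[...,0]<.6)&(X[...,1]<-.115)&(X[...,1]>-.33)
    k,lab,st,ce=cv2.connectedComponentsWithStats(hole.astype(np.uint8))
    for i in range(1,k):
        if st[i,4]>150:
            Q=X[lab==i][:,:2];(cx,cy),r=cv2.minEnclosingCircle((Q*1000).astype(np.float32));print("hole",st[i,4],st[i,:4],"mean",Q.mean(0).round(4),"circ",round(cx,1),round(cy,1),round(r,1),"ext",np.ptp(Q,0).round(4))
E
python3 -c "
from pk import *
pockets('w9.png')"
```

```text
16.1 [ 0.4385 -0.1478  0.1906] [[0.9992, 0.0399, -0.0007], [0.0399, -0.9992, 0.0008], [-0.0007, -0.0008, -1.0]] 0.4831096871016019
top z 0.04136460630143557 34477
hole 2028 [307  33  49  54] mean [ 0.5627 -0.1475] circ 562.4 -147.6 18.1 ext [0.0359 0.0358]
hole 1997 [406  33  49  54] mean [ 0.5658 -0.2207] circ 565.5 -220.7 18.1 ext [0.0358 0.0358]
hole 1931 [505  33  48  54] mean [ 0.5687 -0.2938] circ 568.5 -293.8 18.0 ext [0.0358 0.035 ]
```

Call:
{"fn": "play_rows", "kwargs": {"plan": [[20,[0.06,0.09,0],-0.047],[20,[0.13,0.18,0],-0.094],[20,[0.22,0.27,0],-0.141],[20,[0.29,0.34,0.02],-0.188],[20,[0.3125,0.374,0.06],-0.235],[20,[0.3125,0.374,0.12],-0.282],[20,[0.3125,0.374,0.2],-0.333],[20,[0.3125,0.374,0.26],-0.333],[20,[0.3125,0.374,0.289],-0.333],[20,[0.3125,0.374,0.289],-0.333]]}}

```text
time_s: 17.15
eef_pos: [0.5685, -0.292, 0.0733]
eef_rot: [-0.002, 0.856, 0.516, -0.001]
wrist_force: [0.3, 0.3, -0.2]
opening: 0.485
grasp_force: 60.9
```

```bash
python3 -c "
from h import *
from scipy.optimize import least_squares
o=get_obs();p=np.array(o['eef_pos']);T=Rt(o);print(o['q'],p.round(4),T.round(3).tolist())
t=np.array([.5694,-.2923,.0435]);print('shift',(T.T@(t-p)/.4).round(4))
c=shot('wrist');save(c,'w10.png');P=cloud(c);h=cv2.cvtColor(c['image'],cv2.COLOR_RGB2HSV)
L=(P-p)@T
m=(abs(L[...,0])<.03)&(abs(L[...,1])<.03)&(L[...,2]>-.05)&(L[...,2]<.02)&(h[...,0]<18)&(h[...,1]>80)
Q=L[m];print(len(Q))
def f(q):
  d=Q-q; a=np.where(d[:,2]<0,.0325,.0245);return np.sqrt((d[:,0]/.022)**2+(d[:,1]/.022)**2+(d[:,2]/a)**2)-1
s=least_squares(f,[0,0,-.011],loss='soft_l1',f_scale=.05);print('egg in tool',s.x.round(4),np.sqrt(np.mean(s.fun**2)))
"
```

```text
[-6.59885753e-01  4.94009016e-01  1.54149000e+00  6.45864195e-05
  1.11012196e+00 -1.74364575e-01] [ 0.5685 -0.292   0.0733] [[0.467, 0.884, -0.003], [0.884, -0.467, 0.003], [0.001, -0.004, -1.0]]
shift [0.0003 0.0027 0.0745]
12460
egg in tool [-0.0024 -0.0002 -0.0096] 0.13254464379467354
```

Call:
{"fn": "play_rows", "kwargs": {"plan": [[20,[0.002,0.0027,0.03],0],[20,[0.002,0.0027,0.055],0],[20,[0.002,0.0027,0.07],0],[20,[0.002,0.0027,0.072],0],[20,[0.002,0.0027,0.072],0],[58,[0.002,0.0027,0.072],0],[58,[0.002,0.0027,0.072],0],[58,[0.002,0.0027,0.072],0],[58,[0.002,0.0027,0.05],0],[58,[0.002,0.0027,0],0]]}}

```text
time_s: 18.2
eef_pos: [0.5694, -0.2928, 0.0743]
eef_rot: [-0.002, 0.857, 0.516, -0.001]
wrist_force: [0.5, -0.4, -0.5]
opening: 0.678
grasp_force: 0.0
```

Call:
{"fn": "play_rows", "kwargs": {"plan": [[58,[-0.03,0,-0.12],0.05],[58,[-0.1,-0.1,-0.24],0.1],[58,[-0.15,-0.2,-0.3],0.15],[58,[-0.15,-0.2,-0.3],0.2],[58,[-0.15,-0.2,-0.3],0.25],[58,[-0.15,-0.2,-0.3],0.3],[58,[-0.15,-0.2,-0.3],0.333],[58,[-0.15,-0.2,-0.3],0.333],[58,[-0.15,-0.2,-0.3],0.333]]}}

```text
time_s: 19.1
eef_pos: [0.472, -0.3094, 0.1959]
eef_rot: [0.0, 1.0, 0.021, 0.0]
wrist_force: [0.1, 0.3, -0.1]
opening: 0.68
grasp_force: 0.0
```

```bash
python3 -c "
from eggs import *
eggs()"; ls pics
```

```text
19.1 [ 0.472  -0.3094  0.1959] [[0.9991, 0.0425, 0.0005], [0.0425, -0.9991, -0.0005], [0.0005, 0.0005, -1.0]] 0.6800043409901902
wrist 0.91 [4.0, 19.0, 8.0, 38.0] fit [ 0.6203 -0.0482 -0.0169] rms 0.097 top 0.0164
wrist 0.84 [309.0, 98.0, 57.0, 66.0] fit [ 0.5687 -0.2949  0.052 ] rms 0.018 top 0.0841
top 0.8 [241.0, 243.0, 11.0, 17.0] fit [0.5421 0.1562 0.0423] rms 0.051 top 0.0751
top 0.64 [214.0, 231.0, 16.0, 16.0] fit [0.571  0.2224 0.0423] rms 0.054 top 0.0749
top 0.58 [412.0, 230.0, 16.0, 20.0] fit [ 0.572  -0.2936  0.0518] rms 0.054 top 0.0841
side 0.71 [233.0, 319.0, 22.0, 31.0] fit [0.5688 0.2239 0.0418] rms 0.045 top 0.0726
side 0.7 [339.0, 200.0, 17.0, 18.0] fit [ 0.5691 -0.2919  0.0501] rms 0.075 top 0.0807
side 0.68 [267.0, 304.0, 28.0, 29.0] fit [0.5396 0.1571 0.0417] rms 0.048 top 0.0723
s5.png
s6.png
s7.png
side0.png
top0.png
top1.png
w1.png
w10.png
w2.png
w3.png
w4.png
w8.png
w9.png
we124.png
we191.png
```

Call:
{"fn": "play_rows", "kwargs": {"plan": [[58,[0.02,-0.1,0],0],[58,[0.03,-0.22,0],0],[58,[0.05,-0.34,0],0],[58,[0.07,-0.46,0],0],[58,[0.1,-0.58,0],0],[58,[0.14,-0.7,0],0],[58,[0.17,-0.82,0],0],[58,[0.2,-0.92,0],0],[58,[0.2,-0.98,0],0],[58,[0.2,-0.98,0],0]]}}

```text
time_s: 20.4
eef_pos: [0.5364, 0.0887, 0.1952]
eef_rot: [-0.0, 1.0, 0.022, -0.0]
wrist_force: [-0.1, -0.2, 0.2]
opening: 0.678
grasp_force: 0.0
```

Call:
{"fn": "play_rows", "kwargs": {"plan": [[58,[0.05,-0.1,0],0],[56,[0.08,-0.22,0],0],[56,[0.096,-0.31,0.06],0],[56,[0.096,-0.3366,0.16],0],[56,[0.096,-0.3366,0.24],0],[56,[0.096,-0.3366,0.26],0],[56,[0.096,-0.3366,0.26],0]]}}

```text
time_s: 21.1
eef_pos: [0.5691, 0.2204, 0.09]
eef_rot: [0.0, 1.0, 0.019, -0.002]
wrist_force: [0.0, 0.1, -0.8]
opening: 0.654
grasp_force: 0.0
```

```bash
python3 -c "
from h import *
o=get_obs();p=np.array(o['eef_pos']);T=Rt(o);print(p.round(4),T.round(3).tolist())
t=np.array([.568,.2218,.0315]);print('shift',(T.T@(t-p)/.4).round(4))"
```

```text
[0.5691 0.2204 0.09  ] [[0.999, 0.038, -0.003], [0.038, -0.999, -0.001], [-0.003, 0.001, -1.0]]
shift [-0.0021 -0.0036  0.1463]
```

Call:
{"fn": "play_rows", "kwargs": {"plan": [[56,[-0.002,-0.0036,0.04],0],[56,[-0.002,-0.0036,0.09],0],[56,[-0.002,-0.0036,0.13],0],[56,[-0.002,-0.0036,0.146],0],[56,[-0.002,-0.0036,0.146],0],[40,[-0.002,-0.0036,0.146],0],[20,[-0.002,-0.0036,0.146],0],[20,[-0.002,-0.0036,0.146],0],[20,[-0.002,-0.0036,0.146],0],[20,[-0.002,-0.0036,0.146],0]]}}

```text
time_s: 22.1
eef_pos: [0.5699, 0.2228, 0.0339]
eef_rot: [0.0, 1.0, 0.019, 0.001]
wrist_force: [-0.6, -2.5, 5.5]
opening: 0.486
grasp_force: 60.6
```

Call:
{"fn": "play_rows", "kwargs": {"plan": [[20,[0,0,-0.03],0],[20,[0,0,-0.08],0],[20,[0,0,-0.16],0],[20,[0,0,-0.26],0],[20,[0,0.02,-0.36],0],[20,[-0.02,0.1,-0.4],0],[20,[-0.05,0.21,-0.4],0],[20,[-0.08,0.33,-0.4],0],[20,[-0.1,0.38,-0.4],0],[20,[-0.1,0.4,-0.4],0]]}}

```text
time_s: 23.1
eef_pos: [0.5345, 0.0599, 0.1934]
eef_rot: [-0.0, 1.0, 0.018, 0.0]
wrist_force: [0.6, 0.1, -0.9]
opening: 0.48
grasp_force: 60.7
```

```bash
python3 -c "
from h import *
o=get_obs();p=np.array(o['eef_pos']);T=Rt(o);print(o['time_s'],o['opening'],o['grasp_force'],p.round(4),T.round(3).tolist())
t=np.array([.566,-.2195,.075]);print('shift',(T.T@(t-p)/.4).round(4))"
```

```text
23.1 0.4796297591451305 60.732271671295166 [0.5345 0.0599 0.1934] [[0.999, 0.036, 0.0], [0.036, -0.999, 0.0], [0.0, -0.0, -1.0]]
shift [0.0534 0.7009 0.2959]
```

Call:
{"fn": "play_rows", "kwargs": {"plan": [[20,[0.0,0.1,0],-0.047],[20,[0.0,0.22,0],-0.094],[20,[0.0,0.34,0],-0.141],[20,[0.02,0.46,0],-0.188],[20,[0.04,0.58,0],-0.235],[20,[0.0534,0.67,0.02],-0.282],[20,[0.0534,0.701,0.1],-0.333],[20,[0.0534,0.701,0.2],-0.333],[20,[0.0534,0.701,0.28],-0.333],[20,[0.0534,0.701,0.28],-0.333]]}}

```text
time_s: 24.1
eef_pos: [0.5645, -0.2151, 0.0756]
eef_rot: [-0.005, 0.856, 0.516, -0.002]
wrist_force: [0.1, 0.0, -0.8]
opening: 0.479
grasp_force: 60.8
```

```bash
cat > inhand.py <<'E'
from h import *
import sys
from scipy.optimize import least_squares
o=get_obs();p=np.array(o['eef_pos']);T=Rt(o);print(o['time_s'],p.round(4),T.round(3).tolist())
c=shot('wrist');P=cloud(c);h=cv2.cvtColor(c['image'],cv2.COLOR_RGB2HSV)
L=(P-p)@T
m=(abs(L[...,0])<.03)&(abs(L[...,1])<.03)&(L[...,2]>-.05)&(L[...,2]<.02)&(h[...,0]<18)&(h[...,1]>80)
Q=L[m]
def f(q):
  d=Q-q; a=np.where(d[:,2]<0,.0325,.0245);return np.sqrt((d[:,0]/.022)**2+(d[:,1]/.022)**2+(d[:,2]/a)**2)-1
s=least_squares(f,[0,0,-.011],loss='soft_l1',f_scale=.05);e=s.x;print('egg in tool',e.round(4),np.sqrt(np.mean(s.fun**2)).round(3))
e[1]=0;goal=np.array([float(sys.argv[1]),float(sys.argv[2]),.0545])
print('shift',((T.T@(goal-p)-e)/.4).round(4))
E
python3 inhand.py .5656 -.2207
```

```text
24.1 [ 0.5645 -0.2151  0.0756] [[0.467, 0.884, -0.008], [0.884, -0.467, 0.006], [0.001, -0.01, -1.0]]
egg in tool [-0.0021 -0.     -0.0088] 0.157
shift [-0.0059  0.0096  0.0747]
```

Call:
{"fn": "play_rows", "kwargs": {"plan": [[20,[0,0,0],0],[20,[0,0,0],0]]}}

```text
time_s: 24.35
eef_pos: [0.5693, -0.2184, 0.0836]
eef_rot: [0.002, 0.856, 0.516, 0.001]
wrist_force: [1.1, -0.5, -0.5]
opening: 0.487
grasp_force: 60.8
```

```bash
python3 inhand.py .5656 -.2207
```

```text
24.35 [ 0.5693 -0.2184  0.0836] [[0.467, 0.884, 0.004], [0.884, -0.467, -0.002], [-0.0, 0.004, -1.0]]
egg in tool [-0.0021 -0.0001 -0.0088] 0.148
shift [-0.0041 -0.0059  0.0949]
```

Call:
{"fn": "play_rows", "kwargs": {"plan": [[20,[-0.001,0,0.03],0],[20,[-0.001,0,0.06],0],[20,[-0.001,0,0.08],0],[20,[-0.001,0,0.088],0],[20,[-0.001,0,0.088],0],[20,[-0.001,0,0.088],0]]}}

```text
time_s: 25.0
eef_pos: [0.5671, -0.2185, 0.0455]
eef_rot: [0.0, 0.857, 0.516, -0.0]
wrist_force: [-0.9, -2.1, 0.2]
opening: 0.487
grasp_force: 60.9
```

```bash
python3 inhand.py .5656 -.2207
```

```text
25.0 [ 0.5671 -0.2185  0.0455] [[0.467, 0.884, -0.0], [0.884, -0.467, -0.0], [-0.0, -0.0, -1.0]]
egg in tool [-0.0021 -0.0001 -0.0088] 0.184
shift [-0.0014 -0.0009 -0.0005]
```

Position is good, so I'll release, retreat and head for the last egg.

Call:
{"fn": "play_rows", "kwargs": {"plan": [[58,[0,0,0],0],[58,[0,0,0],0],[58,[0,0,0],0],[58,[0,0,-0.04],0],[58,[0,0,-0.14],0],[58,[0,0,-0.26],0.04],[58,[0,0,-0.36],0.08],[58,[0.04,-0.04,-0.38],0.13],[58,[0.12,-0.12,-0.38],0.18],[58,[0.2,-0.2,-0.38],0.23]]}}

```text
time_s: 26.05
eef_pos: [0.5339, -0.1096, 0.1998]
eef_rot: [0.001, 0.982, 0.187, 0.001]
wrist_force: [-0.0, 0.0, 0.6]
opening: 0.677
grasp_force: 0.0
```

Call:
{"fn": "play_rows", "kwargs": {"plan": [[58,[0.05,-0.1,0],0.05],[58,[0.1,-0.2,0],0.103],[58,[0.15,-0.3,0],0.103],[58,[0.15,-0.3,0],0.103],[58,[0.15,-0.3,0],0.103],[58,[0.15,-0.3,0],0.103]]}}

```text
time_s: 26.65
eef_pos: [0.5448, 0.0228, 0.1984]
eef_rot: [0.0, 1.0, 0.03, 0.0]
wrist_force: [0.2, 0.3, -0.7]
opening: 0.677
grasp_force: 0.0
```

```bash
python3 -c "
from eggs import *
eggs()
o=get_obs();p=np.array(o['eef_pos']);T=Rt(o)
t=np.array([.5395,.156,.09]);print('shift',(T.T@(t-p)/.4).round(4))"
```

```text
26.65 [0.5448 0.0228 0.1984] [[0.9982, 0.0598, 0.0008], [0.0598, -0.9982, -0.0006], [0.0008, 0.0006, -1.0]] 0.6771409877397792
wrist 0.93 [614.0, 218.0, 51.0, 51.0] fit [ 0.5664 -0.2221  0.0509] rms 0.029 top 0.0776
wrist 0.8 [394.0, 126.0, 52.0, 55.0] fit [ 0.6265 -0.031   0.0228] rms 0.009 top 0.0455
wrist 0.66 [167.0, 222.0, 63.0, 51.0] fit [0.5385 0.1548 0.0425] rms 0.02 top 0.0744
top 0.66 [384.0, 229.0, 11.0, 14.0] fit [ 0.57   -0.2218  0.0522] rms 0.052 top 0.0845
top 0.39 [312.0, 279.0, 12.0, 72.0] fit [ 0.4122 -0.0336 -0.001 ] rms 0.899 top 0.0209
side 0.84 [331.0, 210.0, 17.0, 19.0] fit [ 0.5668 -0.2193  0.0502] rms 0.078 top 0.0807
side 0.73 [339.0, 198.0, 18.0, 19.0] fit [ 0.569  -0.2919  0.0504] rms 0.065 top 0.0806
side 0.51 [285.0, 426.0, 70.0, 60.0] fit [0.3802 0.3806 0.0405] rms 0.698 top 0.0389
shift [ 0.0066 -0.3337  0.2693]
```

Call:
{"fn": "play_rows", "kwargs": {"plan": [[58,[0.0,-0.12,0],0.003],[56,[0.005,-0.24,0],0.006],[56,[0.005,-0.331,0.06],0.006],[56,[0.005,-0.331,0.16],0.006],[56,[0.005,-0.331,0.25],0.006],[56,[0.005,-0.331,0.27],0.006],[56,[0.005,-0.331,0.27],0.006],[56,[0.005,-0.331,0.27],0.006]]}}

```text
time_s: 27.75
eef_pos: [0.5401, 0.1555, 0.0914]
eef_rot: [-0.0, 1.0, 0.02, 0.001]
wrist_force: [0.3, 0.9, 0.6]
opening: 0.653
grasp_force: 0.0
```

```bash
python3 -c "
from h import *
o=get_obs();p=np.array(o['eef_pos']);T=Rt(o);print(p.round(4),T.round(3).tolist())
t=np.array([.5388,.155,.0315]);print('shift',(T.T@(t-p)/.4).round(4))"
```

```text
[0.5401 0.1555 0.0914] [[0.999, 0.04, 0.002], [0.04, -0.999, 0.0], [0.002, -0.0, -1.0]]
shift [-0.0037  0.0011  0.1497]
```

Call:
{"fn": "play_rows", "kwargs": {"plan": [[56,[-0.002,0.001,0.04],0],[56,[-0.002,0.001,0.09],0],[56,[-0.002,0.001,0.13],0],[56,[-0.002,0.001,0.147],0],[56,[-0.002,0.001,0.147],0],[40,[-0.002,0.001,0.147],0],[20,[-0.002,0.001,0.147],0],[20,[-0.002,0.001,0.147],0],[20,[-0.002,0.001,0.147],0],[20,[-0.002,0.001,0.147],0]]}}

```text
time_s: 28.75
eef_pos: [0.5393, 0.1555, 0.0325]
eef_rot: [-0.0, 1.0, 0.02, 0.001]
wrist_force: [-1.3, -0.6, 6.3]
opening: 0.479
grasp_force: 60.3
```

Call:
{"fn": "play_rows", "kwargs": {"plan": [[20,[0,0,-0.03],0],[20,[0,0,-0.08],0],[20,[0,0,-0.16],0],[20,[0,0,-0.26],0],[20,[0,0.02,-0.36],-0.047],[20,[-0.02,0.1,-0.4],-0.094],[20,[-0.02,0.2,-0.4],-0.141],[20,[-0.02,0.28,-0.4],-0.188],[20,[-0.02,0.34,-0.4],-0.235],[20,[-0.02,0.36,-0.4],-0.282]]}}

```text
time_s: 29.75
eef_pos: [0.5358, 0.0089, 0.1918]
eef_rot: [0.0, 0.894, 0.449, 0.0]
wrist_force: [-0.1, 0.3, -0.4]
opening: 0.486
grasp_force: 60.7
```

```bash
python3 -c "
from h import *
o=get_obs();p=np.array(o['eef_pos']);T=Rt(o);print(o['time_s'],o['opening'],o['grasp_force'],p.round(4),T.round(3).tolist())
t=np.array([.5635,-.1457,.082]);print('shift',(T.T@(t-p)/.4).round(4))"
```

```text
29.75 0.485942932076369 60.67611336708069 [0.5358 0.0089 0.1918] [[0.597, 0.802, 0.001], [0.802, -0.597, -0.001], [-0.0, 0.001, -1.0]]
shift [-0.2684  0.2863  0.2749]
```

Call:
{"fn": "play_rows", "kwargs": {"plan": [[20,[-0.08,0.08,0],-0.03],[20,[-0.17,0.18,0],-0.051],[20,[-0.268,0.286,0.02],-0.051],[20,[-0.268,0.286,0.1],-0.051],[20,[-0.268,0.286,0.19],-0.051],[20,[-0.268,0.286,0.26],-0.051],[20,[-0.268,0.286,0.275],-0.051],[20,[-0.268,0.286,0.275],-0.051],[20,[-0.268,0.286,0.275],-0.051],[20,[-0.268,0.286,0.275],-0.051]]}}

```text
time_s: 30.75
eef_pos: [0.5644, -0.1436, 0.0832]
eef_rot: [0.002, 0.856, 0.517, 0.001]
wrist_force: [-0.2, 0.2, -0.3]
opening: 0.483
grasp_force: 60.8
```

```bash
python3 inhand.py .5625 -.1475
```

```text
30.75 [ 0.5644 -0.1436  0.0832] [[0.465, 0.885, 0.003], [0.885, -0.465, -0.002], [0.0, 0.004, -1.0]]
egg in tool [-0.0009 -0.0001 -0.0099] 0.136
shift [-0.0086  0.0001  0.0964]
```

Call:
{"fn": "play_rows", "kwargs": {"plan": [[20,[-0.006,0,0.03],0],[20,[-0.006,0,0.06],0],[20,[-0.006,0,0.08],0],[20,[-0.006,0,0.09],0],[20,[-0.006,0,0.09],0],[20,[-0.006,0,0.09],0]]}}

```text
time_s: 31.4
eef_pos: [0.5623, -0.1456, 0.0447]
eef_rot: [0.0, 0.856, 0.517, 0.0]
wrist_force: [1.8, -1.0, -0.3]
opening: 0.482
grasp_force: 60.8
```

```bash
python3 inhand.py .5625 -.1475
```

```text
31.4 [ 0.5623 -0.1456  0.0447] [[0.465, 0.885, 0.001], [0.885, -0.465, -0.0], [-0.0, 0.001, -1.0]]
egg in tool [-0.0009 -0.0001 -0.0099] 0.167
shift [-0.0017  0.0027  0.0004]
```

Call:
{"fn": "play_rows", "kwargs": {"plan": [[58,[0,0,0],0],[58,[0,0,0],0],[58,[0,0,0],0],[58,[0,0,-0.04],0],[58,[0,0,-0.14],0],[58,[0,0,-0.26],0.05],[58,[0,0,-0.36],0.1],[58,[-0.06,-0.1,-0.4],0.15],[58,[-0.12,-0.2,-0.4],0.2],[58,[-0.18,-0.3,-0.4],0.25]]}}

```text
time_s: 32.45
eef_pos: [0.4211, -0.1533, 0.2067]
eef_rot: [0.001, 0.986, 0.165, 0.001]
wrist_force: [0.4, -1.2, -0.5]
opening: 0.678
grasp_force: 0.0
```

Call:
{"fn": "play_rows", "kwargs": {"plan": [[58,[0,0,-0.05],0.05],[58,[0,0,-0.05],0.083],[58,[0,0,-0.05],0.083],[58,[0,0,-0.05],0.083]]}}

```text
time_s: 32.85
eef_pos: [0.4222, -0.1532, 0.2256]
eef_rot: [0.0, 0.999, 0.04, 0.0]
wrist_force: [0.8, -1.2, -0.5]
opening: 0.678
grasp_force: 0.0
```

Run:
```python
from eggs import *
eggs()
for n in('top','side'):
  c=shot(n);P=cloud(c);h=cv2.cvtColor(c['image'],cv2.COLOR_RGB2HSV)
  m=(h[...,0]>45)&(h[...,0]<85)&(h[...,1]>40)&(P[...,0]>.45)&(P[...,0]<.8)&(P[...,1]<-.09)&(P[...,1]>-.35)&(P[...,2]>.03)
  print(n,np.percentile(P[m],[2,50,98],0).round(3).tolist())
  d=masks_of(c,"turner")[:1]
  for x in d: print("turner",x["conf"],np.nanpercentile(P[x["mask"]],[2,50,98],0).round(3).tolist())
cv2.imwrite('pics/s9.png',cv2.resize(c['image'][100:400,180:580,::-1],(800,600)))
```

```text
32.85 [ 0.4222 -0.1532  0.2256] [[0.9968, 0.0793, 0.0008], [0.0793, -0.9968, -0.0005], [0.0007, 0.0006, -1.0]] 0.6780092046989203
wrist 0.75 [331.0, 42.0, 56.0, 64.0] fit [ 0.5648 -0.149   0.0522] rms 0.023 top 0.0841
wrist 0.72 [518.0, 50.0, 69.0, 58.0] fit [ 0.5689 -0.2952  0.0523] rms 0.023 top 0.0842
wrist 0.57 [427.0, 46.0, 60.0, 64.0] fit [ 0.5666 -0.2231  0.0524] rms 0.022 top 0.0843
top 0.73 [356.0, 231.0, 8.0, 16.0] fit [ 0.5683 -0.1477  0.052 ] rms 0.052 top 0.0844
top 0.57 [385.0, 231.0, 18.0, 16.0] fit [ 0.5698 -0.2217  0.0517] rms 0.05 top 0.0837
top 0.54 [411.0, 228.0, 16.0, 18.0] fit [ 0.5722 -0.2934  0.0517] rms 0.051 top 0.0843
top 0.48 [311.0, 209.0, 14.0, 19.0] fit [ 0.6297 -0.0292  0.0233] rms 0.027 top 0.0465
side 0.91 [270.0, 254.0, 18.0, 29.0] fit [ 0.6271 -0.0278  0.0224] rms 0.009 top 0.0473
side 0.77 [321.0, 224.0, 17.0, 21.0] fit [ 0.5647 -0.1453  0.0498] rms 0.064 top 0.081
side 0.72 [339.0, 200.0, 15.0, 16.0] fit [ 0.569  -0.2921  0.0504] rms 0.337 top 0.0811
side 0.7 [331.0, 210.0, 18.0, 19.0] fit [ 0.5668 -0.2189  0.05  ] rms 0.457 top 0.0813
top [[0.635, -0.329, 0.036], [0.671, -0.215, 0.14], [0.707, -0.102, 0.152]]
turner 0.62 [[0.359, -0.046, -0.003], [0.477, -0.032, 0.004], [0.548, -0.013, 0.02]]
side [[0.633, -0.332, 0.039], [0.672, -0.182, 0.091], [0.7, -0.094, 0.149]]
turner 0.58 [[0.352, -0.048, -0.002], [0.445, -0.025, 0.003], [0.543, -0.009, 0.017]]
```

View pics/s9.png

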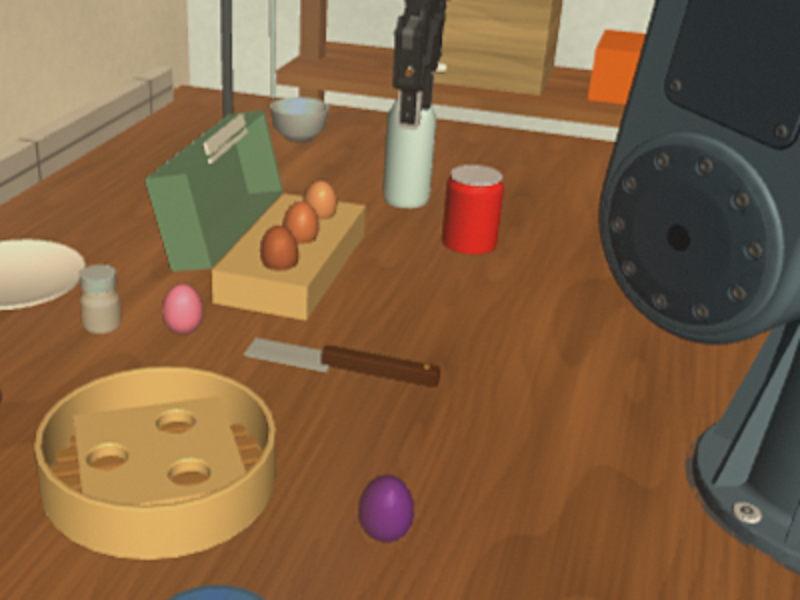

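The view shows all three eggs seated at (279,247), (301,221) and (320,199), and the lid open at (215,190). The turner lies flat at (340,360) and the steamer is empty. Handing in.

```bash
python3 -c "
from bench import *
print(hand_in())"
```

```text
the job is handed in; nothing more can be done
None
```

The job is handed in, with no verdict returned: the last pictures show the lid standing open at about 1.75 rad after being pried up with the turner, the turner flat on the worktop, and one egg upright in each pocket within about 3 mm of its axis.

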